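Chalk the push pin and hold the bumper block in the gate jig's corner

ROBOT

A 6-joint arm with a two-finger parallel gripper is mounted at the origin on the work surface. World frame = base frame: x ahead of the robot, y to its left, z up, the work surface at z = 0. Lengths are in m, angles in rad, forces in N, time in s.
With the tool pointing down it reaches from about 0.275 to 0.975 m from the base axis. Payload 8.4 kg.
Tool frame: the origin (TCP) lies on the centre line of the jaws, within the pads' length; the fingertips stand 25 mm ahead of it and the grasp point (between the pads) lies 6 mm ahead of it; z points along the fingers, y is the direction in which the jaws open and shut (so a half turn about z gives the same grasp; the last joint's range is limited). The gripper opens to 92 mm and grips with 3 to 60 N. Pads are 20 mm wide; open, the fingers measure 128 mm over their backs; the gripper's body (75 mm by 189 mm) begins 69 mm behind the grasp point.
Start: joints at [1.279, 0.353, 1.633, -0, 1.155, -0.002], TCP at [0.179, 0.599, 0.24] pointing down, gripper open.
Joint ranges: [-2.63, 2.63], [-0.92, 2.1], [0.06, 2.66], [-1.3, 4.44], [0, 2.69], [-3.02, 3.02]. Speed limits (rad/s): [2.22, 2.22, 2.79, 3.14, 3.14, 3.14].

INTERFACE

Orientations are given as a rotation vector (axis times angle).
In Python, from station import get_state, get_image, job_done gives the robot as it stands.
- The arm moves only by the shell command python3 -m jog 'ROWS' [FORCE]. ROWS is JSON, a list of rows, each an object with "offset": the shift along the world's x, y, z in cm, a list of three; "twist": the turn, a rotation vector about the world's x, y, z in rad, a list of three; "grip": the gripper command: -1 is shut, 1 is fully open, values between are in proportion. In form: [{"offset": [x, y, z], "twist": [rx, ry, rz], "grip": grip}, ...]. A call has 1 to 12 rows; each row is the pose to reach, as a shift and turn from the pose commanded when the call began; what a row does not reach only later rows make up. A row lasts 1/12 s, in which the tool goes at most 41.7 mm and 7.16 degrees, less where a joint would pass 70% of its speed; a pose out of reach is approached as far as the arm can. A call with a gripper value outside its range is refused whole. The fingers move at their own pace and stop on an object; FORCE is the grip in N (left out, the last holds). Time passes only in rows, so rows that repeat a pose let the fingers close. It gives the time, the measured TCP pose, the force and the opening at its end, in the units of the state.
- get_state(): the state, without advancing time (a new reading comes with each control period).
- get_image(name): name is "side" or "top" or "wrist"; returns a dict with "frame" (384x512x3 uint8, red, green, blue), "intrinsics" (3x3 intrinsics, pixels), "position" and "rotation" of the camera in the world; the wrist camera has in their place "hand_eye" (4x4, takes a point from camera to tool coordinates, whose origin is the TCP and whose axes are the flange's). Camera axes: x right, y down, z forward; pixel columns grow to the right and rows downward; lengths in m; the calibration is good to about 2 mm. A picture is of the moment at which its call begins: read the wrist's pose just before it. There is no depth.
- job_done(): hands the job in, once; it reports no verdict.
The state is a dict: "time_s": time; "joints": joint angles; "joint_vel": joint speeds; "effort": joint torques, N m; "position": TCP position; "orientation": TCP orientation; "wrist_force": force on the tool from outside, world axes, zero at the start; "ft_torque": the same for the moment, N m; "finger_gap": finger opening in m.
Only numpy, scipy, OpenCV 4.12 (cv2) and the standard library are available. Lean on these libraries where they do the work, as an engineer would, in place of code of your own. Each camera call takes 0.05 s, during which the arm holds its last target.

TASK

Take the green-handled push pin out of its blue stand, dip its tip into the steel chalk cup to at least halfway down, then put the tip well down into the square socket on top of the black rubber block. With the pin alone, slide the block into the corner of the jig so that it lies flush against both spring-loaded gates at once, press until both gates are pushed in by about half of their travel, and finish while still holding the pin and keeping that pressure on both. Leave everything else where it stands.

Things in the scene. Friction and masses are not known exactly. Their poses are not given: they have to be found in the camera images.
- pin: loose push pin, 120 g, 100 mm long, upright in its stand at the start at any yaw: a round steel shaft 12 mm thick and 48 mm long, slightly tapered at the tip (8 mm across its end), and above it a green square handle 24 x 24 x 52 mm (48 to 100 mm above the tip), its sides along the pin's x and y. Origin at the end of the tip, z along the pin towards the handle
- pin_handle (a point): centre of the pin's handle, 76 mm above the tip: the place to grip, from above and firmly (60 N or more), as the push loads the pin sideways; the pin may give a little in the grip, so the tip can lag the hand by some mm
- pin_stand: fixed blue block 70 x 70 x 60 mm, origin at the centre of its underside; the pin's shaft hangs in a round hole 18 mm wide and 54 mm deep in the middle of its top, and the handle rests on the top face
- cup: loose open steel cup, 350 g, 68 mm across and 50 mm tall, 3 mm wall, with blue chalk in the bottom: the inner floor is 9 mm above its origin (centre of its underside)
- cup_mouth (a point): centre of the cup's mouth, 50 mm above its underside
- block: loose black rubber bumper block, 60 x 60 x 40 mm, about 180 g (0.13 to 0.25 kg), lying on the jig's base plate; origin at the centre of its underside, sides along its x and y axes
- socket (a point): centre of the mouth of the square socket in the block's top (thin white painted line around it), 40 mm above its underside. The socket is 20 x 20 mm (4 mm of room each side of the pin's shaft) and 28 mm deep, its sides along the block's x and y
- jig: fixed grey base plate 210 x 210 x 10 mm with two bare steel gates that form a corner; origin at the centre of its underside. The block slides on its top. Flush against both resting gates the block's centre is at jig x = y = +15 mm; each mm further pushes a gate in 1 mm. The yaw varies: the corner (+x, +y) points roughly to the robot's left and back. Blue back plates, 46 mm tall, behind the gates
- corner (a point): where the two resting gate faces would meet, on the top of the base plate: jig (45, 45, 10) mm, axes as the jig's
- gate_a (a joint): how far gate A is pushed in along the jig's +x: 0 at rest, 0.012 m fully in; spring 0.7 N per mm with 2.1 N preload (6.3 N at half travel). Its face looks to the jig's -x, at rest at jig x = 45 mm, from y = -8 to 42 mm and z = 12 to 46 mm
- gate_b (a joint): the same for gate B, pushed in along the jig's +y; its face looks to the jig's -y, at rest at jig y = 45 mm, from x = -8 to 42 mm
- hook: bystander: squat yellow swivel hook lying flat, about 190 x 100 mm, 26 mm tall, 0.9 kg
- ring: bystander: brass go-gauge ring, 64 mm across, 14 mm tall, lying flat
- case: bystander: orange plastic caliper case, 85 x 230 x 31 mm, lying flat
- wrench: bystander: steel wrench lying flat

How it is judged:
On the way, in this order (a step that is already met when the one before it is completed fails the run):
1. the held pin's tip is inside the chalk cup, at least about halfway down (horizontal distance between pin and cup_mouth below 0.03 m and z of pin in the frame of cup_mouth below -0.018 m and contact force between the fingers and pin above 3 N), for 0.1 s.
2. the held pin's tip is in the block's socket, at least 10 mm deep (horizontal distance between pin and socket below 0.012 m and z of pin in the frame of socket below -0.01 m and contact force between the fingers and pin above 3 N), for 0.1 s.
At the end, for the whole second after the job is handed in: Held pin's tip is 8+ mm down in the socket, pushing the block over 2 N; block flat, square to the jig within 0.08 rad, both gates pushed in 3 to 10 mm by the block alone (no finger or arm on block or jig, no pin on jig), at rest through the last second (value of joint gate_a between 0.003 and 0.01 m and value of joint gate_b between 0.003 and 0.01 m and x of block in the frame of jig above 0.0165 m and y of block in the frame of jig above 0.0165 m and z of block in the frame of jig below 0.014 m and (angle between the x axis of block and the x axis of jig, either way round below 0.08 rad or angle between the y axis of block and the x axis of jig, either way round below 0.08 rad) and angle between block's own z axis and vertical below 0.08 rad and horizontal distance between pin and socket below 0.012 m and z of pin in the frame of socket below -0.008 m and contact force between pin and block above 2 N and contact force between the fingers and pin above 3 N and contact force between each of the fingers, the arm and block below 0.3 N and contact force between each of pin, the fingers and jig below 0.3 N and linear speed of block below 0.01 m/s); the arm keeps its last pose, push and grip.
It fails at once if a bystander or the cup was shifted by more than 25 mm (distance of any of cup, hook, ring, case, wrench from where it was at the start of the episode above 0.025 m).
It fails at once if the cup was tipped over (angle between cup's own z axis and vertical above 0.5 rad).
It fails at once if fingers or arm pushed the block directly (contact force between any of the fingers, the arm and block above 2 N).
It also fails if it takes over 48 s, if anything falls off the work surface, if the arm or the gripper's body presses on something with over 40 N, if the wrist force passes 120 N, or if a joint passes its speed limit or range.

## Working session

There is one attempt and no reset: what is moved stays moved. The work goes in short steps, Python scripts to look and compute and a shell command to move; the robot and the scene stay as the last step left them, time stands still between calls to the robot, and variables do not carry over. Pictures are saved under pics/ and viewed, and the job is handed in when it is done.

```bash
ls; mkdir -p pics
python3 - <<'E'
from station import get_state,get_image
import cv2,pickle
s=get_state();print(s)
d={}
for n in("side","top","wrist"):
    im=get_image(n);d[n]=im
    cv2.imwrite(f"pics/{n}0.png",cv2.cvtColor(im["frame"],cv2.COLOR_RGB2BGR))
    print(n,{k:v for k,v in im.items() if k!="frame"})
pickle.dump(d,open("im0.pkl","wb"))
E
```

```text
pics
{'time_s': 0.0, 'joints': array([ 1.27859873e+00,  3.53640622e-01,  1.63413294e+00, -2.71349981e-06,
        1.15519713e+00, -2.37274945e-03]), 'joint_vel': array([-4.70903672e-04, -1.08257930e-03, -1.08499973e-03,  1.00378729e-03,
       -8.22022782e-04,  6.20948271e-05]), 'effort': array([ 1.27275423e-03, -5.93871331e+01, -3.34208429e+01,  6.97449641e-02,
        2.35195470e-02, -1.54965715e-04]), 'position': array([0.17846647, 0.59849538, 0.23886888]), 'orientation': array([-4.53633458e-01, -3.10846607e+00,  2.14160677e-03]), 'wrist_force': array([-1.18218356, -0.31259834, -0.0433558 ]), 'ft_torque': array([ 0.04238154, -0.00691284,  0.0381861 ]), 'finger_gap': 0.09209632572064823}
side {'intrinsics': array([[378.94591399,   0.        , 256.52720228],
       [  0.        , 378.94591399, 184.13753343],
       [  0.        ,   0.        ,   1.        ]]), 'position': array([ 0.48896868, -0.59786043,  0.81553902]), 'rotation': array([-2.37978359,  0.15213134, -0.05581309])}
top {'intrinsics': array([[362.44149232,   0.        , 252.46919991],
       [  0.        , 362.44149232, 194.58729501],
       [  0.        ,   0.        ,   1.        ]]), 'position': array([0.4204859 , 0.09868992, 1.25823981]), 'rotation': array([-2.18928281,  2.13550061, -0.14302496])}
wrist {'intrinsics': array([[266.695374  ,   0.        , 257.7080332 ],
       [  0.        , 266.695374  , 187.89000063],
       [  0.        ,   0.        ,   1.        ]]), 'hand_eye': array([[-2.33544689e-04, -9.70958752e-01, -2.39246835e-01,
         6.69613189e-02],
       [ 9.99999738e-01, -6.29662841e-05, -7.20623801e-04,
        -4.83772913e-05],
       [ 6.84631502e-04, -2.39246941e-01,  9.70958512e-01,
        -1.45358076e-01],
       [ 0.00000000e+00,  0.00000000e+00,  0.00000000e+00,
         1.00000000e+00]])}
```

View pics/top0.png

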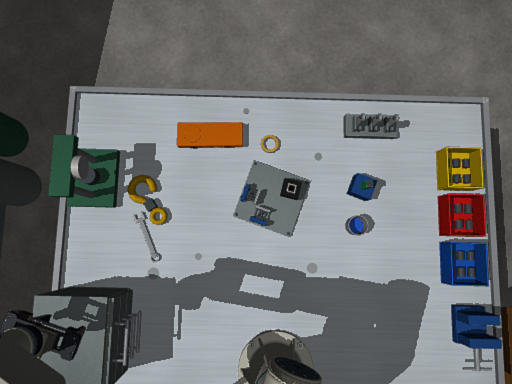

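View pics/side0.png

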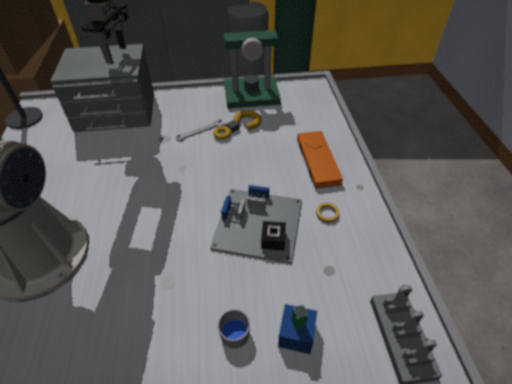

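View pics/wrist0.png

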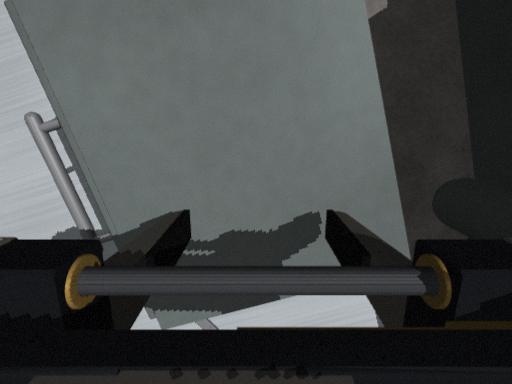

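```bash
cat > h.py <<'E'
import numpy as np,cv2,pickle
from scipy.spatial.transform import Rotation as R
from station import get_state,get_image
def cam(im,st=None):
    K=im["intrinsics"]
    if "position" in im: return K,R.from_rotvec(im["rotation"]).as_matrix(),np.array(im["position"])
    T=np.eye(4);T[:3,:3]=R.from_rotvec(st["orientation"]).as_matrix();T[:3,3]=st["position"]
    T=T@im["hand_eye"];return K,T[:3,:3],T[:3,3]
def ray(c,uv):
    K,Rm,p=c;d=Rm@np.linalg.inv(K)@np.array([uv[0],uv[1],1.]);return p,d/np.linalg.norm(d)
def plane(c,uv,z):
    p,d=ray(c,uv);return p+d*(z-p[2])/d[2]
def proj(c,X):
    K,Rm,p=c;q=K@(Rm.T@(np.asarray(X,float)-p));return q[:2]/q[2]
def crop(im,box,s,name):
    u0,v0,u1,v1=box;f=cv2.cvtColor(im["frame"],cv2.COLOR_RGB2BGR)[v0:v1,u0:u1]
    cv2.imwrite(name,cv2.resize(f,None,fx=s,fy=s,interpolation=cv2.INTER_CUBIC))
E
python3 - <<'E'
from h import *
d=pickle.load(open("im0.pkl","rb"))
crop(d["top"],(225,150,395,250),4.7,"pics/topc.png")
crop(d["side"],(205,170,345,360),3.1,"pics/sidec.png")
c=cam(d["top"])
for n,uv,z in[("stand",(362,187),.06),("cup",(358,224),.05),("block",(291,188),.05),("jig",(270,200),.01)]:print(n,plane(c,uv,z))
E
```

```text
stand [ 0.6032452  -0.27725653  0.06      ]
cup [ 0.47964191 -0.26540578  0.05      ]
block [ 0.5951725  -0.04030345  0.05      ]
jig [0.55708163 0.02747039 0.01      ]
```

View pics/topc.png

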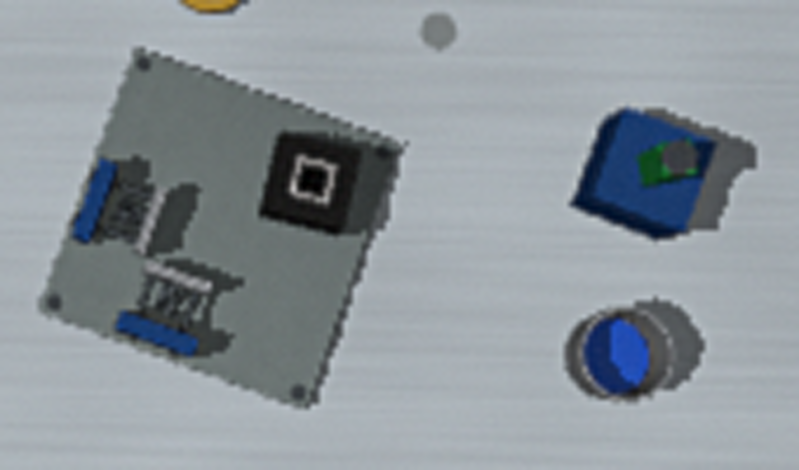

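View pics/sidec.png

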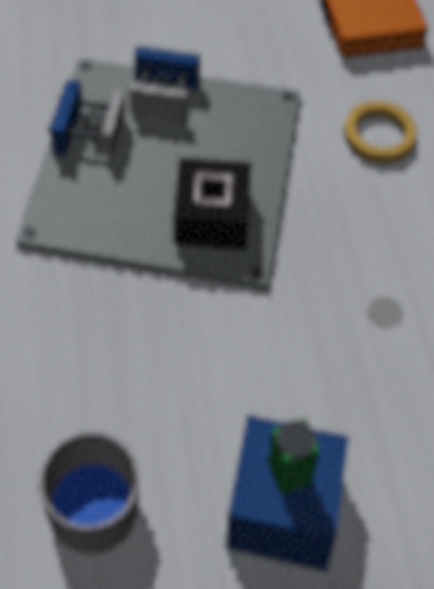

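Run:
```python
from h import *
d=pickle.load(open("im0.pkl","rb"))
ct,cs=cam(d["top"]),cam(d["side"])
T=lambda u,v:(225+u/4.7,150+v/4.7)
S=lambda u,v:(205+u/3.1,170+v/3.1)
def tri(a,b):
    p,e=ray(ct,a);q,f=ray(cs,b)
    st=np.linalg.lstsq(np.c_[e,-f],q-p,rcond=None)[0];A=p+e*st[0];B=q+f*st[1];return (A+B)/2,np.linalg.norm(A-B)
print("pintop",tri(T(680,157),S(297,440)))
print("socket",tri(T(313,181),S(213,188)))
print("cupmouth",tri(T(619,352),S(90,482)))
tp=[plane(ct,T(*a),.01)[:2] for a in[(140,50),(402,148),(312,405),(42,305)]]
sp=[plane(cs,S(*a),.01)[:2] for a in[(300,88),(268,290),(18,245),(82,62)]]
print(np.round(tp,4),np.mean(tp,0));print(np.round(sp,4),np.mean(sp,0))
for P in(tp,):
    for i in range(4):
        e=np.array(P[(i+1)%4])-P[i];print(np.linalg.norm(e),np.degrees(np.arctan2(e[1],e[0])))
for a in[(282,131),(362,142),(345,234),(261,215)]:print("blk",plane(ct,T(*a),.05)[:2])
for f in("top","side"):
    c=ct if f=="top" else cs
    h=cv2.cvtColor(d[f]["frame"],cv2.COLOR_RGB2HSV)
    m=cv2.inRange(h,(45,120,20),(80,255,255))
    n,l,s,ce=cv2.connectedComponentsWithStats(m)
    for i in range(1,n):
        if s[i,4]>15:print(f,s[i],ce[i])
s=get_state();print(R.from_rotvec(s["orientation"]).as_matrix().round(3))
```

```text
pintop (array([ 0.61018423, -0.28622098,  0.11133805]), np.float64(0.004848199517373998))
socket (array([ 0.59684316, -0.04249648,  0.04910504]), np.float64(0.006391903288809244))
cupmouth (array([ 0.47917792, -0.26468063,  0.03725726]), np.float64(0.004062287516141047))
[[ 0.6947  0.0834]
 [ 0.6257 -0.1129]
 [ 0.4343 -0.0481]
 [ 0.5023  0.1508]] [0.56426025 0.01830524]
[[ 0.702   0.087 ]
 [ 0.6331 -0.1173]
 [ 0.4396 -0.0499]
 [ 0.5075  0.1447]] [0.57057138 0.0161405 ]
0.20812658563480235 -109.36606761192213
0.2020187095619406 161.2818410214276
0.21017102653791456 71.12182562567222
0.20379560045557 -19.29646047568392
blk [ 0.6292337  -0.01960858]
blk [ 0.62271797 -0.07729848]
blk [ 0.55584496 -0.0656353 ]
blk [ 0.56798286 -0.00538709]
top [  0 114  28  42 599] [ 11.23205342 138.14023372]
top [  49  135   70   72 2742] [ 81.94821298 173.99416484]
top [361 181   7   8  39] [363.64102564 184.94871795]
side [277   0  14   9  37] [283.18918919   4.16216216]
side [291   0  14   9  35] [297.62857143   4.28571429]
side [304   0  10   8  25] [308.4    3.64]
side [277   9   8  10  24] [279.83333333  12.91666667]
side [289   9  23  18 110] [300.35454545  16.62727273]
side [278  13  12  11  32] [283.90625  18.3125 ]
side [289  20   6   7  16] [291.75    23.1875]
side [280  24   8   8  24] [283.70833333  27.41666667]
side [300  24   8   8  18] [303.44444444  28.11111111]
side [289  26  14  14  43] [296.06976744  33.97674419]
side [304  28   8   8  21] [307.85714286  32.0952381 ]
side [284  36   6   6  16] [285.875  38.125]
side [270  39  40  25 195] [289.98974359  48.93333333]
side [293  60   9  10  29] [297.06896552  65.4137931 ]
side [275  65  10   7  23] [280.          68.30434783]
side [293 313  14  15 122] [298.72131148 320.95901639]
[[-0.958  0.286 -0.   ]
 [ 0.286  0.958 -0.001]
 [-0.    -0.001 -1.   ]]
```

```bash
python3 -m jog '[{"offset":[0,0,4],"twist":[0,0,0],"grip":1},{"offset":[0,0,8],"twist":[0,0,0],"grip":1},{"offset":[2,-4,8],"twist":[0,0,0],"grip":1},{"offset":[43,-88.3,8],"twist":[0,0,0],"grip":1},{"offset":[43,-88.3,8],"twist":[0,0,0],"grip":1},{"offset":[43,-88.3,8],"twist":[0,0,0],"grip":1},{"offset":[43,-88.3,8],"twist":[0,0,0],"grip":1},{"offset":[43,-88.3,8],"twist":[0,0,0],"grip":1},{"offset":[43,-88.3,8],"twist":[0,0,0],"grip":1},{"offset":[43,-88.3,8],"twist":[0,0,0],"grip":1},{"offset":[43,-88.3,8],"twist":[0,0,0],"grip":1},{"offset":[43,-88.3,8],"twist":[0,0,0],"grip":1}]'
```

```text
time_s: 1.15
position: [0.3614, 0.2225, 0.3196]
orientation: [0.453, 3.108, 0.0]
wrist_force: [1.1, 0.5, -0.8]
finger_gap: 0.0917
```

```bash
python3 -m jog '[{"offset":[24.5,-50.6,-4],"twist":[0,0,0],"grip":1},{"offset":[24.5,-50.6,-4],"twist":[0,0,0],"grip":1},{"offset":[24.5,-50.6,-4],"twist":[0,0,0],"grip":1},{"offset":[24.5,-50.6,-4],"twist":[0,0,0],"grip":1},{"offset":[24.5,-50.6,-4],"twist":[0,0,0],"grip":1},{"offset":[24.5,-50.6,-4],"twist":[0,0,0],"grip":1},{"offset":[24.5,-50.6,-4],"twist":[0,0,0],"grip":1},{"offset":[24.5,-50.6,-4],"twist":[0,0,0],"grip":1},{"offset":[24.5,-50.6,-4],"twist":[0,0,0],"grip":1},{"offset":[24.5,-50.6,-4],"twist":[0,0,0],"grip":1},{"offset":[24.5,-50.6,-4],"twist":[0,0,0],"grip":1},{"offset":[24.5,-50.6,-4],"twist":[0,0,0],"grip":1}]'
python3 - <<'E'
from h import *
import pickle
s=get_state();w=get_image("wrist");t=get_image("top");print(s["position"],s["orientation"],s["joints"])
pickle.dump((s,w,t),open("im1.pkl","wb"))
crop(w,(0,0,512,384),1.5,"pics/w1.png")
c=cam(w,s);print(proj(c,[.608,-.284,.112]),proj(c,[.479,-.265,.05]))
E
```

```text
time_s: 2.15
position: [0.579, -0.2265, 0.2836]
orientation: [-0.454, -3.108, -0.0]
wrist_force: [1.1, 0.2, 0.3]
finger_gap: 0.0917
[ 0.57895732 -0.22653304  0.28364758] [-4.54042210e-01 -3.10827222e+00 -3.11608282e-04] [-3.75440248e-01  3.10875107e-01  1.59283259e+00  1.23837245e-04
  1.23825472e+00 -1.65617793e+00]
[220.63267002 213.58682222] [209.92633531 108.79979352]
```

View pics/w1.png

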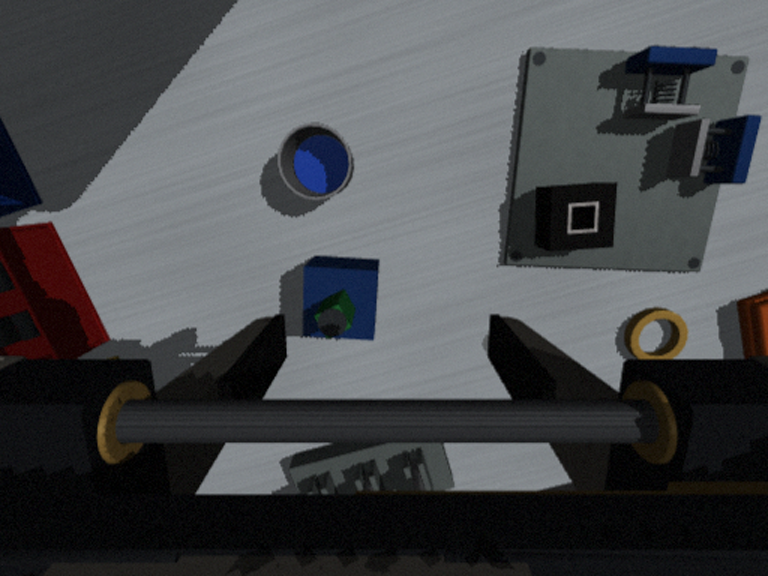

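Run:
```python
from h import *
s,w,t=pickle.load(open("im1.pkl","rb"))
crop(w,(190,160,270,235),9,"pics/w1pin.png")
crop(w,(325,20,512,190),4.2,"pics/w1jig.png")
crop(w,(170,70,250,145),6,"pics/w1cup.png")
```

```text
(no output)
```

View pics/w1pin.png

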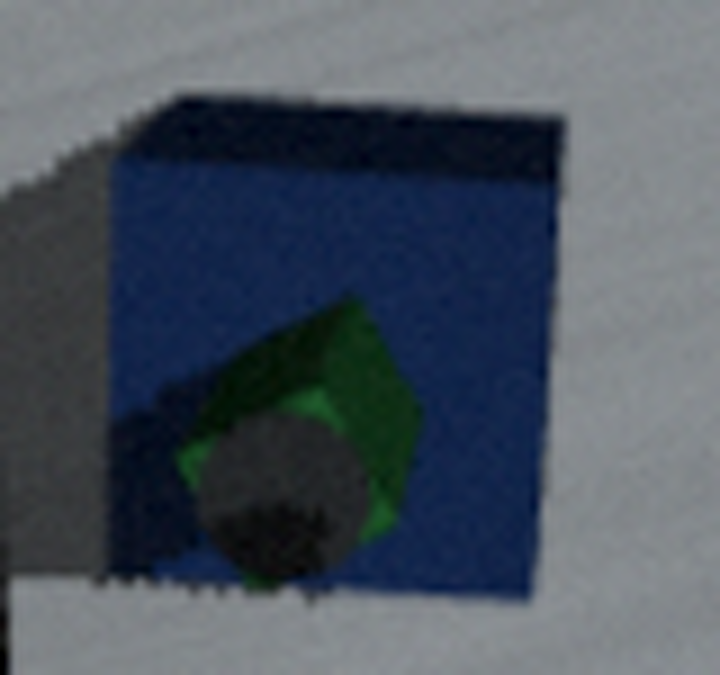

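View pics/w1jig.png

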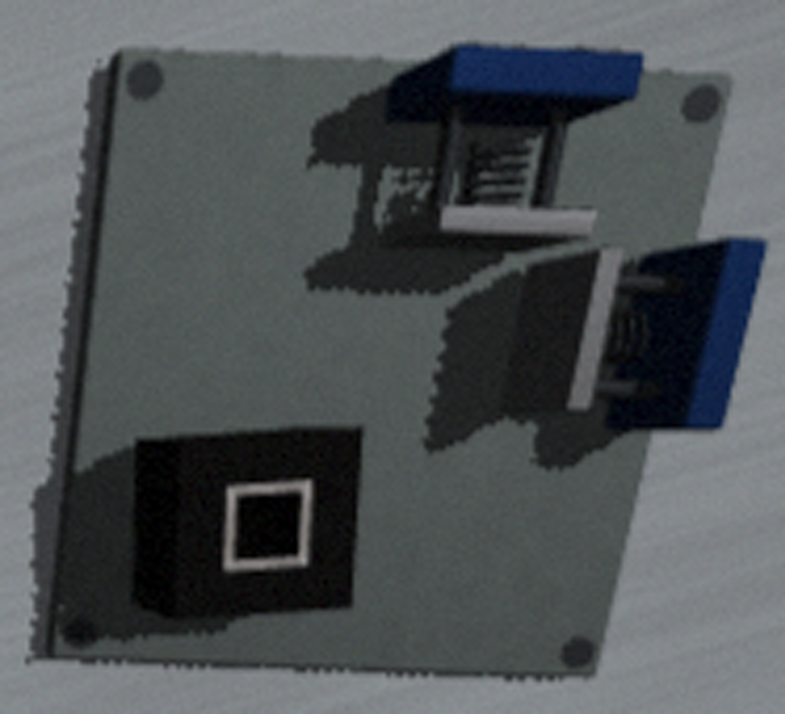

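View pics/w1cup.png

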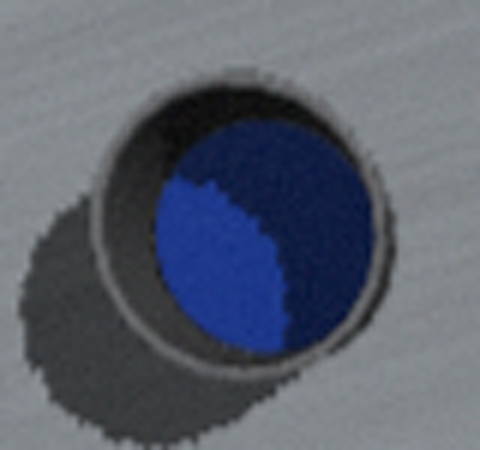

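Run:
```python
from h import *
s,w,t=pickle.load(open("im1.pkl","rb"));c=cam(w,s)
def show(n,pts,o,k,z):
    P=np.array([plane(c,(o[0]+a/k,o[1]+b/k),z)[:2] for a,b in pts]);print(n,"ctr",P.mean(0).round(4))
    for i in range(len(P)):
        e=P[(i+1)%len(P)]-P[i];print("   %.1fmm %.1f"%(1000*np.linalg.norm(e),np.degrees(np.arctan2(e[1],e[0]))))
    return P
show("pin",[(315,390),(180,460),(262,588),(398,522)],(190,160),9,.112)
show("stand",[(112,155),(558,182),(530,602),(105,575)],(190,160),9,.06)
show("plate",[(120,48),(733,77),(594,677),(48,657)],(325,20),4.2,.01)
show("blk",[(182,435),(362,428),(351,606),(165,617)],(325,20),4.2,.05)
show("sock",[(229,487),(310,481),(305,564),(227,569)],(325,20),4.2,.05)
show("gateA?",[(442,220),(592,226)],(325,20),4.2,.046)
for p in[(442,234),(592,234)]:print("gB topface edge",plane(c,(325+p[0]/4.2,20+p[1]/4.2),.046)[:2])
for p in[(599,250),(569,405)]:print("gA",plane(c,(325+p[0]/4.2,20+p[1]/4.2),.046)[:2])
print("cup",plane(c,(170+240/6,70+224/6),.05), 292/6)
```

```text
pin ctr [ 0.6097 -0.2826]
   21.6mm -78.6
   21.8mm 12.9
   21.7mm 100.3
   22.2mm -166.8
stand ctr [ 0.6097 -0.2834]
   70.0mm 69.8
   70.7mm -20.7
   69.7mm -110.5
   70.3mm 159.6
plate ctr [0.5667 0.0223]
   208.3mm 70.9
   208.0mm -18.9
   209.6mm -108.8
   209.1mm 160.8
blk ctr [ 0.5965 -0.0407]
   58.9mm 75.5
   59.1mm -12.4
   63.2mm -103.2
   60.5mm 163.5
sock ctr [ 0.5975 -0.0399]
   26.7mm 77.6
   27.6mm -12.9
   26.2mm -102.9
   27.4mm 168.2
gateA? ctr [0.5265 0.0545]
   48.1mm 71.2
   48.1mm -108.8
gB topface edge [0.52289596 0.03118389]
gB topface edge [0.53659356 0.07701569]
gA [0.54206846 0.07864697]
gA [0.58772946 0.06406976]
cup [ 0.47721482 -0.2642762   0.05      ] 48.666666666666664
```

```bash
python3 -m jog '[{"offset":[3.1,-5.6,-4],"twist":[0,0,0.5],"grip":1},{"offset":[3.1,-5.6,-6],"twist":[0,0,0.5],"grip":1},{"offset":[3.1,-5.6,-10],"twist":[0,0,0.5],"grip":1},{"offset":[3.1,-5.6,-12],"twist":[0,0,0.5],"grip":1},{"offset":[3.1,-5.6,-12],"twist":[0,0,0.5],"grip":1},{"offset":[3.1,-5.6,-12],"twist":[0,0,0.5],"grip":1}]'
python3 - <<'E'
from h import *
s=get_state();w=get_image("wrist");print(s["position"],R.from_rotvec(s["orientation"]).as_matrix().round(3))
crop(w,(100,100,420,300),2.4,"pics/w2.png")
E
```

```text
time_s: 2.75
position: [0.6087, -0.2796, 0.1631]
orientation: [0.323, -3.122, -0.003]
wrist_force: [0.9, -0.4, -0.3]
finger_gap: 0.0921
[ 0.60871203 -0.27960075  0.16314538] [[-0.979 -0.205 -0.003]
 [-0.205  0.979  0.002]
 [ 0.003  0.002 -1.   ]]
```

View pics/w2.png

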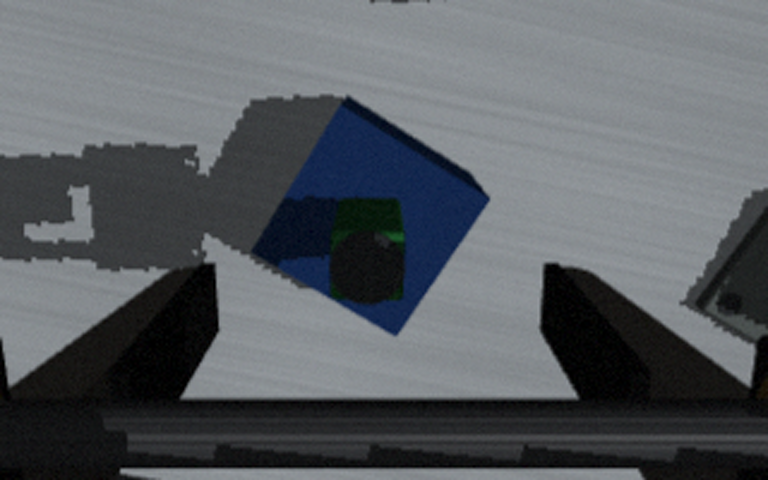

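```bash
python3 -m jog '[{"offset":[0.1,-0.3,-3.5],"twist":[0,0,0],"grip":1},{"offset":[0.1,-0.3,-6.9],"twist":[0,0,0],"grip":1},{"offset":[0.1,-0.3,-6.9],"twist":[0,0,0],"grip":1},{"offset":[0.1,-0.3,-6.9],"twist":[0,0,0],"grip":-1},{"offset":[0.1,-0.3,-6.9],"twist":[0,0,0],"grip":-1},{"offset":[0.1,-0.3,-6.9],"twist":[0,0,0],"grip":-1},{"offset":[0.1,-0.3,-6.9],"twist":[0,0,0],"grip":-1},{"offset":[0.1,-0.3,-6.9],"twist":[0,0,0],"grip":-1},{"offset":[0.1,-0.3,-6.9],"twist":[0,0,0],"grip":-1},{"offset":[0.1,-0.3,-6.9],"twist":[0,0,0],"grip":-1}]' 60
```

```text
time_s: 3.63
position: [0.6108, -0.2835, 0.0957]
orientation: [-0.329, 3.124, -0.001]
wrist_force: [-1.0, -0.1, 0.1]
finger_gap: 0.0472
```

```bash
python3 -m jog '[{"offset":[0,0,0],"twist":[0,0,0],"grip":-1},{"offset":[0,0,0],"twist":[0,0,0],"grip":-1},{"offset":[0,0,0],"twist":[0,0,0],"grip":-1},{"offset":[0,0,0],"twist":[0,0,0],"grip":-1},{"offset":[0,0,0],"twist":[0,0,0],"grip":-1},{"offset":[0,0,0],"twist":[0,0,0],"grip":-1},{"offset":[0,0,0],"twist":[0,0,0],"grip":-1}]' 60
```

```text
time_s: 4.22
position: [0.6105, -0.2834, 0.095]
orientation: [0.33, -3.124, -0.0]
wrist_force: [0.2, -0.4, 0.6]
finger_gap: 0.0236
```

```bash
python3 -m jog '[{"offset":[0,0,3],"twist":[0,0,0],"grip":-1},{"offset":[0,0,6],"twist":[0,0,0],"grip":-1},{"offset":[0,0,9],"twist":[0,0,0],"grip":-1},{"offset":[-4,0.6,9],"twist":[0,0,0],"grip":-1},{"offset":[-8,1.2,9],"twist":[0,0,0],"grip":-1},{"offset":[-12,1.8,9],"twist":[0,0,0],"grip":-1},{"offset":[-13.3,1.9,9],"twist":[0,0,0],"grip":-1},{"offset":[-13.3,1.9,9],"twist":[0,0,0],"grip":-1},{"offset":[-13.3,1.9,9],"twist":[0,0,0],"grip":-1}]'
python3 - <<'E'
from h import *
s=get_state();print(s["position"],s["finger_gap"])
for n in("wrist","side","top"):
    w=get_image(n)
    if n=="wrist": crop(w,(100,80,420,300),2.4,"pics/w3.png")
    elif n=="side":crop(w,(150,230,350,380),3.5,"pics/s3.png")
    if n!="wrist":
        c=cam(w);print(n,proj(c,[.4775,-.2645,.05]))
E
```

```text
time_s: 4.97
position: [0.4777, -0.2647, 0.1856]
orientation: [-0.328, 3.123, -0.001]
wrist_force: [1.9, 0.3, -0.3]
finger_gap: 0.0241
[ 0.47770688 -0.26471445  0.18559488] 0.024103625473098376
side [231.95742055 323.13815182]
top [357.73653195 224.63677193]
```

View pics/w3.png

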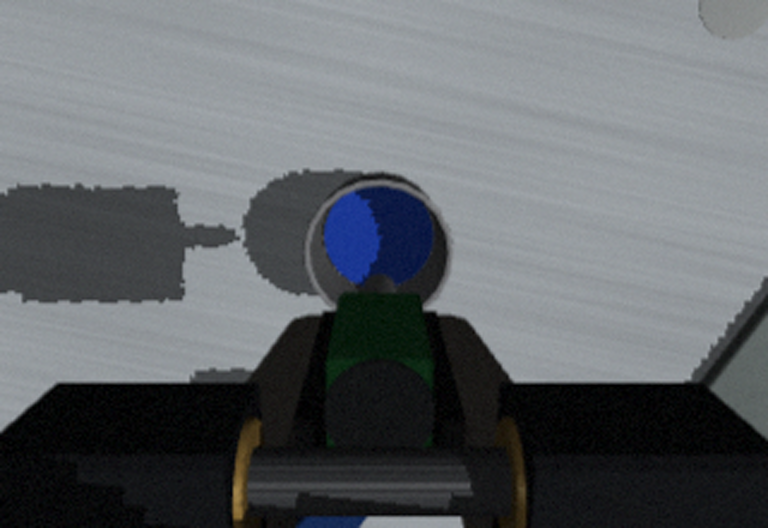

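View pics/s3.png

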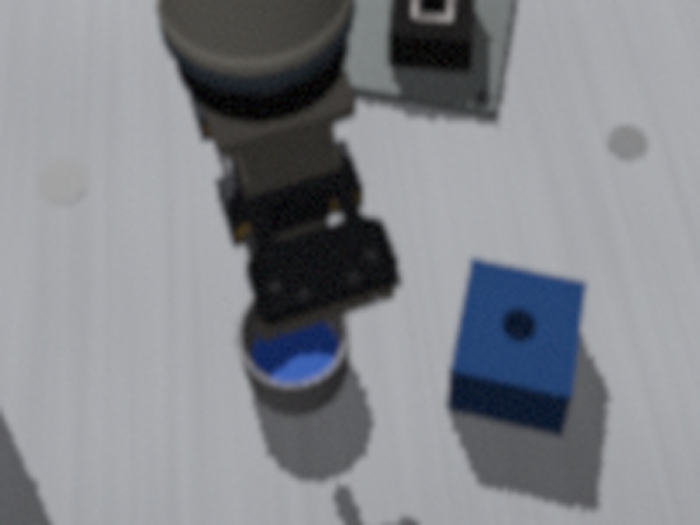

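```bash
python3 -m jog '[{"offset":[0,0,-3],"twist":[0,0,0],"grip":-1},{"offset":[0,0,-6],"twist":[0,0,0],"grip":-1},{"offset":[0,0,-8.3],"twist":[0,0,0],"grip":-1},{"offset":[0,0,-8.3],"twist":[0,0,0],"grip":-1},{"offset":[0,0,-8.3],"twist":[0,0,0],"grip":-1},{"offset":[0,0,-8.3],"twist":[0,0,0],"grip":-1}]'
python3 - <<'E'
from h import *
s=get_state();print(s["position"],s["finger_gap"],s["wrist_force"])
w=get_image("side");crop(w,(150,230,350,380),3.5,"pics/s4.png")
E
```

```text
time_s: 5.62
position: [0.4789, -0.2649, 0.103]
orientation: [-0.33, 3.123, -0.001]
wrist_force: [0.7, -0.9, -1.2]
finger_gap: 0.0237
[ 0.47885225 -0.26485213  0.10298414] 0.02365741330212013 [ 0.66672943 -0.86385287 -1.1728431 ]
```

View pics/s4.png

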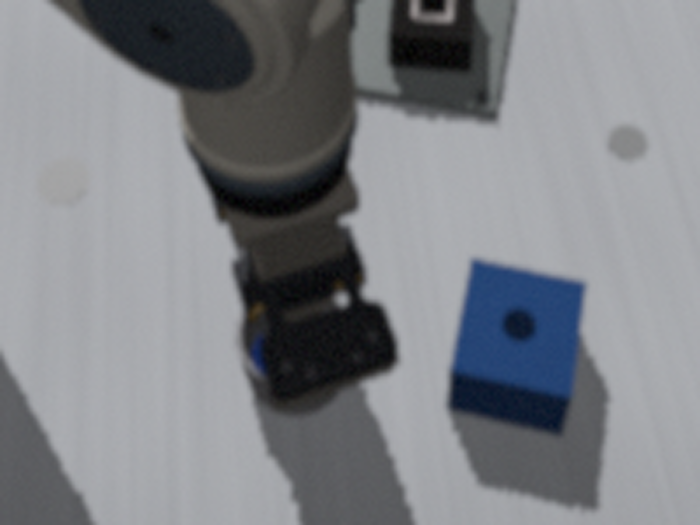

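```bash
python3 -m jog '[{"offset":[0,0,3],"twist":[0,0,0],"grip":-1},{"offset":[0,0,6],"twist":[0,0,0],"grip":-1},{"offset":[0,0,8],"twist":[0,0,0],"grip":-1},{"offset":[2,3.4,8],"twist":[0,0,0],"grip":-1},{"offset":[4,7,8],"twist":[0,0,0],"grip":-1},{"offset":[6,10.6,8],"twist":[0,0,0],"grip":-1},{"offset":[8,14.2,8],"twist":[0,0,0],"grip":-1},{"offset":[10,17.8,8],"twist":[0,0,0],"grip":-1},{"offset":[11.8,21.4,7.5],"twist":[0,0,0],"grip":-1},{"offset":[11.8,22.5,7.5],"twist":[0,0,0],"grip":-1},{"offset":[11.8,22.5,7.5],"twist":[0,0,0],"grip":-1},{"offset":[11.8,22.5,7.5],"twist":[0,0,0],"grip":-1}]'
python3 - <<'E'
from h import *
s=get_state();print(s["position"],s["finger_gap"])
d={"s":s}
for n in("wrist","side","top"):
    w=get_image(n);d[n]=w
    if n=="wrist": crop(w,(120,60,400,270),2.8,"pics/w5.png")
    elif n=="side":crop(w,(190,160,330,280),5,"pics/s5.png")
pickle.dump(d,open("im5.pkl","wb"))
E
```

```text
time_s: 6.67
position: [0.5958, -0.0392, 0.1782]
orientation: [-0.332, 3.123, -0.001]
wrist_force: [0.7, -0.5, -1.1]
finger_gap: 0.0236
[ 0.59584442 -0.03915982  0.17822335] 0.023643766354406903
```

View pics/w5.png

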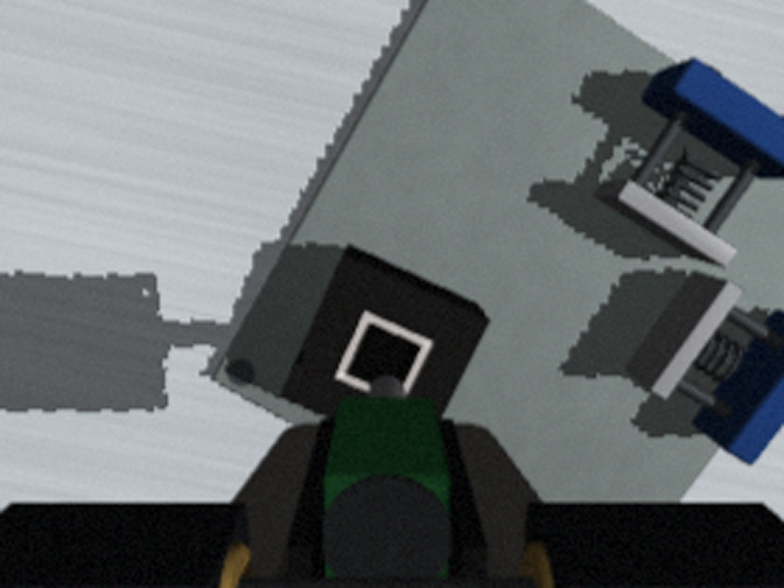

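View pics/s5.png

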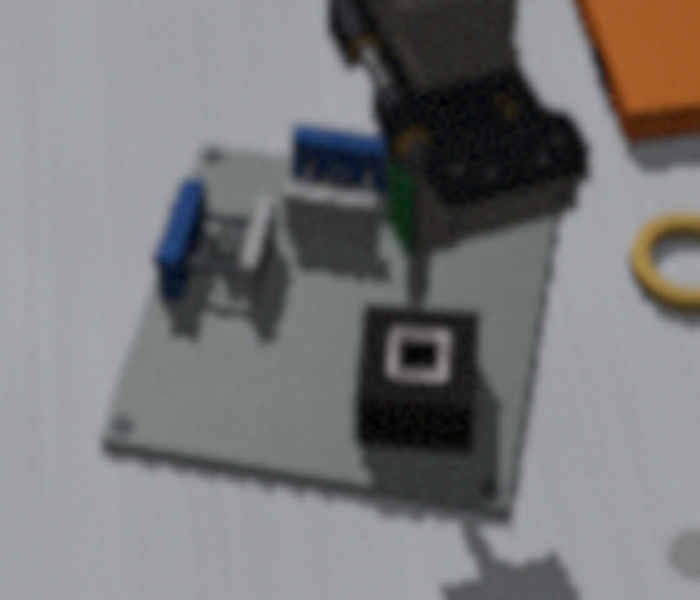

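Run:
```python
from h import *
d=pickle.load(open("im5.pkl","rb"));s=d["s"];c=cam(d["wrist"],s)
f=lambda a,b:(120+a/2.8,60+b/2.8)
print("socket",np.mean([plane(c,f(433,341),.05),plane(c,f(335,378),.05)],0))
tip=s["position"]+R.from_rotvec(s["orientation"]).apply([0,0,.083]);print("tip",tip)
p=proj(c,tip);print("pred px",(p-[120,60])*2.8, "meas",plane(c,f(388,384),.0952))
cs=cam(d["side"]);p=proj(cs,tip);print("side pred",(p-[190,160])*5)
p=proj(cs,[.597,-.04,.05]);print("side sock pred",(p-[190,160])*5, plane(cs,(190+419/5,160+354/5),.05))
print(plane(cs,(190+418/5,160+303/5),tip[2]))
```

```text
socket [ 0.5970995 -0.0398965  0.05     ]
tip [ 0.59594415 -0.03920187  0.09522342]
pred px [386.0066804  390.97652677] meas [ 0.59356119 -0.03906721  0.0952    ]
side pred [411.93932771 291.93841823]
side sock pred [411.83452692 349.29222041] [ 0.60009119 -0.04332184  0.05      ]
[ 0.59778672 -0.04622464  0.09522342]
```

```bash
python3 -m jog '[{"offset":[0.2,0,-2.5],"twist":[0,0,0],"grip":-1},{"offset":[0.2,0,-4],"twist":[0,0,0],"grip":-1},{"offset":[0.2,0,-4.5],"twist":[0,0,0],"grip":-1},{"offset":[0.2,0,-5],"twist":[0,0,0],"grip":-1},{"offset":[0.2,0,-5.5],"twist":[0,0,0],"grip":-1},{"offset":[0.2,0,-5.5],"twist":[0,0,0],"grip":-1}]'
```

```text
time_s: 7.32
position: [0.5975, -0.0399, 0.1219]
orientation: [0.329, -3.124, -0.0]
wrist_force: [-0.1, 0.6, -1.3]
finger_gap: 0.0237
```

Run:
```python
from h import *
s=get_state();print(s["position"],s["finger_gap"],s["wrist_force"])
w=get_image("wrist");crop(w,(120,60,400,270),2.8,"pics/w6.png")
w=get_image("side");crop(w,(190,160,330,280),5,"pics/s6.png")
```

```text
[ 0.5974559  -0.03991819  0.12187185] 0.023666560357895453 [-0.11701156  0.58614147 -1.3359572 ]
```

View pics/w6.png

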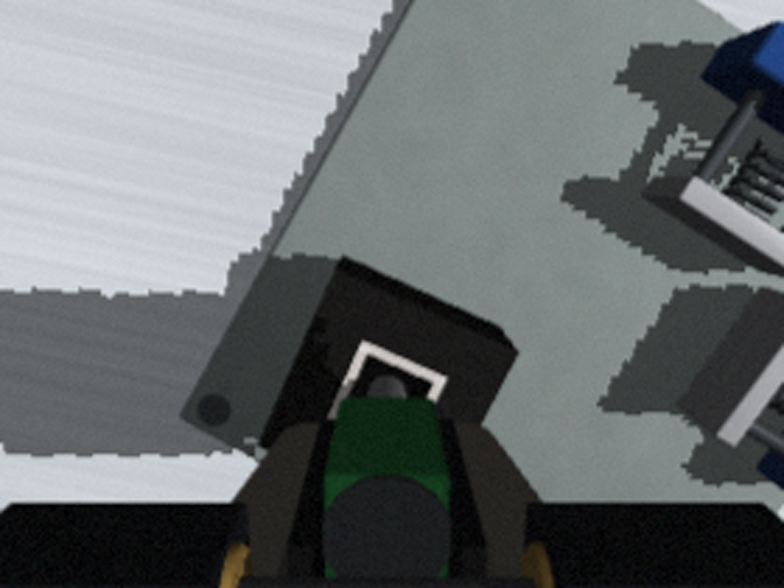

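View pics/s6.png

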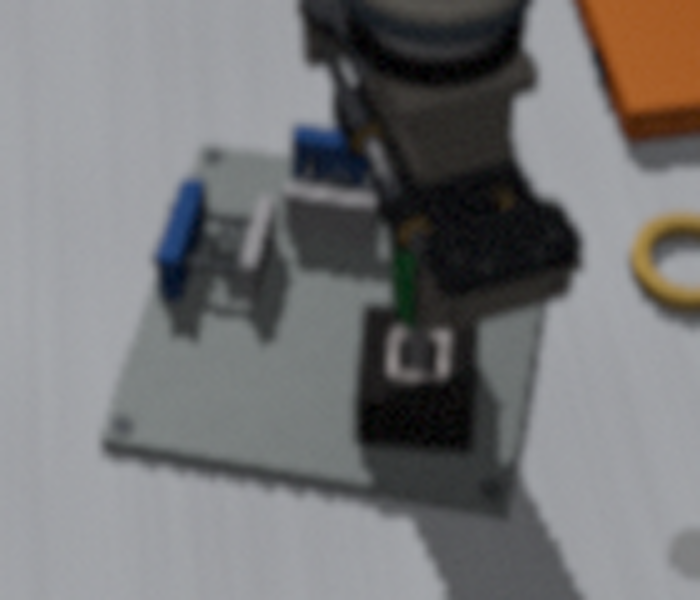

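```bash
python3 -m jog '[{"offset":[0,0,-0.7],"twist":[0,0,0],"grip":-1},{"offset":[0,0,-1.3],"twist":[0,0,0],"grip":-1},{"offset":[0,0,-1.3],"twist":[0,0,0],"grip":-1},{"offset":[0,0,-1.3],"twist":[0,0,0],"grip":-1}]'
python3 -m jog '[{"offset":[-0.3,0.6,0],"twist":[0,0,0],"grip":-1},{"offset":[-0.6,1.2,0],"twist":[0,0,0],"grip":-1},{"offset":[-0.9,1.8,0],"twist":[0,0,0],"grip":-1},{"offset":[-1.2,2.4,0],"twist":[0,0,0],"grip":-1},{"offset":[-1.5,3.1,0],"twist":[0,0,0],"grip":-1},{"offset":[-1.8,3.7,0],"twist":[0,0,0],"grip":-1},{"offset":[-2.1,4.3,0],"twist":[0,0,0],"grip":-1},{"offset":[-2.4,4.9,0],"twist":[0,0,0],"grip":-1},{"offset":[-2.7,5.5,0],"twist":[0,0,0],"grip":-1},{"offset":[-3,6.2,0],"twist":[0,0,0],"grip":-1},{"offset":[-3.3,6.8,0],"twist":[0,0,0],"grip":-1},{"offset":[-3.5,7.2,0],"twist":[0,0,0],"grip":-1}]'
python3 - <<'E'
from h import *
s=get_state();print(s["position"],s["orientation"],s["finger_gap"],s["wrist_force"],s["ft_torque"])
w=get_image("wrist");crop(w,(120,60,400,270),2.8,"pics/w7.png")
w=get_image("side");crop(w,(190,160,330,280),5,"pics/s7.png")
E
```

```text
time_s: 7.75
position: [0.5972, -0.0394, 0.1086]
orientation: [0.33, -3.123, -0.0]
wrist_force: [0.4, -0.1, -1.6]
finger_gap: 0.0237
time_s: 8.75
position: [0.5623, 0.0333, 0.1091]
orientation: [-0.33, 3.124, 0.0]
wrist_force: [1.1, -1.0, 0.1]
finger_gap: 0.0236
[0.56225981 0.03331692 0.10914969] [-3.30022118e-01  3.12417005e+00  1.64987569e-06] 0.023557104434652195 [ 1.05731343 -0.96712868  0.08973797] [-0.23430616 -0.11343082 -0.0089365 ]
```

View pics/w7.png

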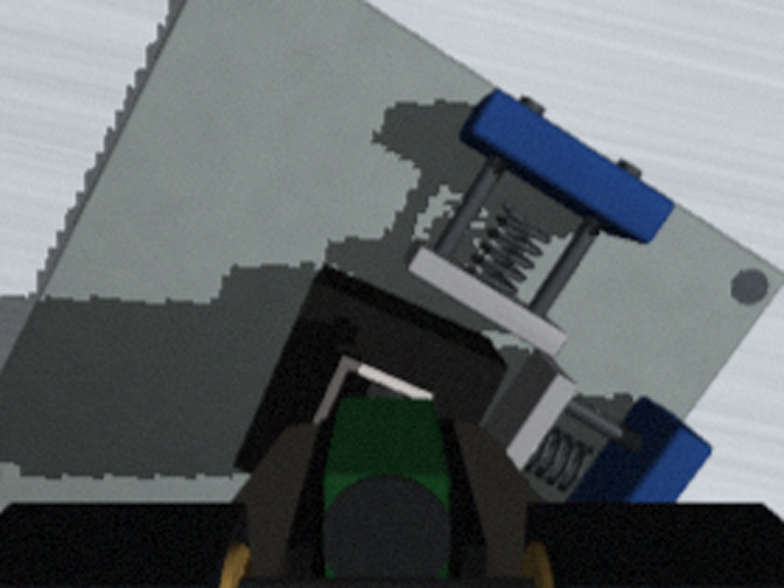

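View pics/s7.png

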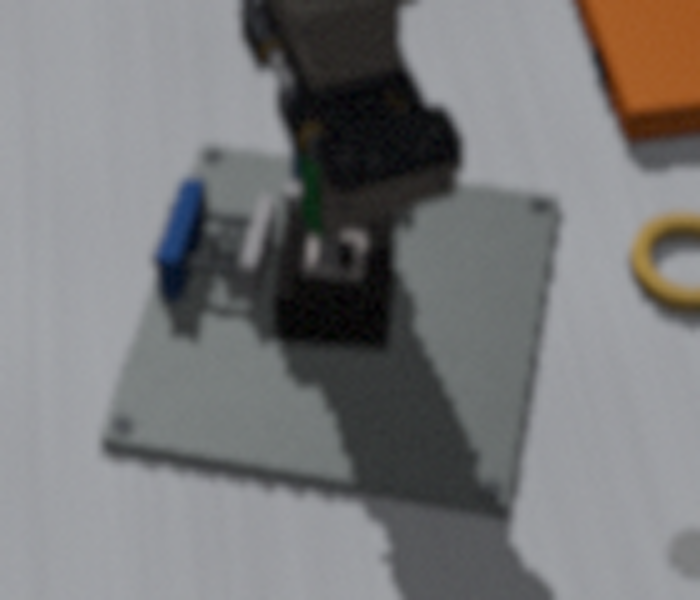

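```bash
python3 -m jog '[{"offset":[-0.2,0.3,0],"twist":[0,0,0],"grip":-1},{"offset":[-0.4,0.7,0],"twist":[0,0,0],"grip":-1},{"offset":[-0.6,1.0,0],"twist":[0,0,0],"grip":-1},{"offset":[-0.7,1.3,0],"twist":[0,0,0],"grip":-1},{"offset":[-0.8,1.6,0],"twist":[0,0,0],"grip":-1},{"offset":[-0.9,1.9,0],"twist":[0,0,0],"grip":-1},{"offset":[-0.9,1.9,0],"twist":[0,0,0],"grip":-1},{"offset":[-0.9,1.9,0],"twist":[0,0,0],"grip":-1}]'
python3 - <<'E'
from h import *
s=get_state();print(s["position"],s["orientation"],s["finger_gap"],s["wrist_force"],s["ft_torque"])
p=s["position"][:2]-[.5667,.0223];a=np.radians(71);print("tcp jig",p@[np.cos(a),np.sin(a)],p@[-np.sin(a),np.cos(a)])
w=get_image("wrist");crop(w,(120,60,400,270),2.8,"pics/w8.png")
w=get_image("side");crop(w,(190,160,330,280),5,"pics/s8.png")
E
```

```text
time_s: 9.52
position: [0.5541, 0.0513, 0.1092]
orientation: [-0.33, 3.123, -0.002]
wrist_force: [2.3, -4.4, -2.5]
finger_gap: 0.0235
[0.55408649 0.05129315 0.10920367] [-3.30337194e-01  3.12314085e+00 -1.50693817e-03] 0.023459477688920715 [ 2.27173323 -4.42361869 -2.52992045] [-0.92736195 -0.50950947 -0.00356568]
tcp jig 0.02330700971025581 0.02136555234175177
```

View pics/w8.png

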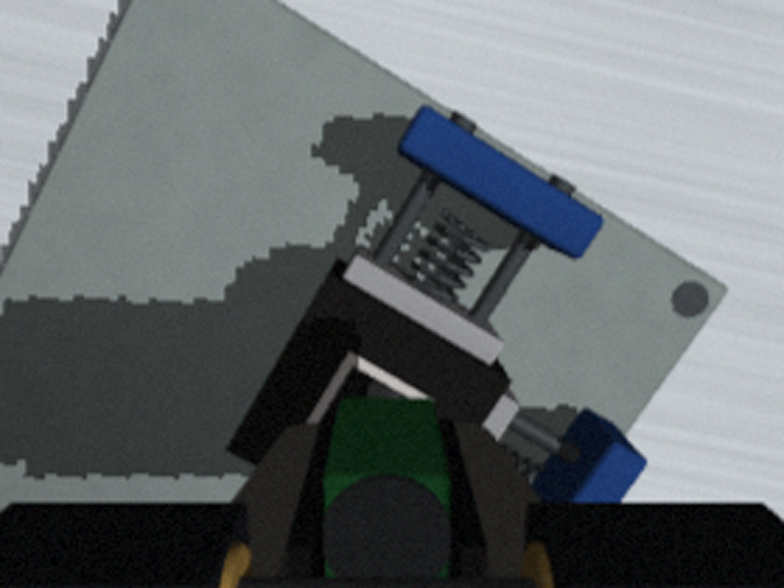

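View pics/s8.png

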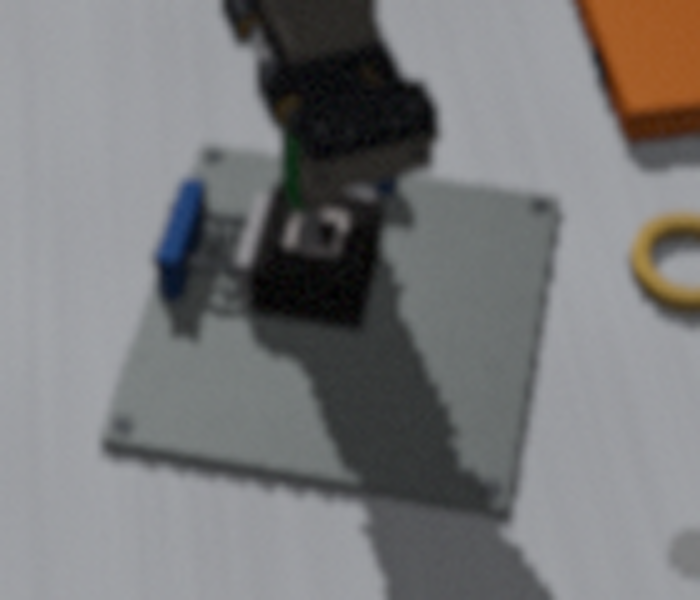

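```bash
python3 -m jog '[{"offset":[-0.1,0.2,0],"twist":[0,0,0],"grip":-1},{"offset":[-0.2,0.3,0],"twist":[0,0,0],"grip":-1},{"offset":[-0.25,0.4,0],"twist":[0,0,0],"grip":-1},{"offset":[-0.25,0.4,0],"twist":[0,0,0],"grip":-1},{"offset":[-0.25,0.4,0],"twist":[0,0,0],"grip":-1}]'
python3 - <<'E'
from h import *
s=get_state();w=get_image("wrist");sd=get_image("side");tp=get_image("top");s2=get_state()
print(s["position"],s["wrist_force"],s2["wrist_force"],s["ft_torque"])
a=np.radians(71);M=np.array([[np.cos(a),np.sin(a)],[-np.sin(a),np.cos(a)]])
print("tcp jig",M@(s["position"][:2]-[.5667,.0223]),"F jig",M@s["wrist_force"][:2],M@s2["wrist_force"][:2])
crop(w,(120,60,400,270),2.8,"pics/w9.png");crop(sd,(190,160,330,280),5,"pics/s9.png");crop(tp,(225,150,325,240),7,"pics/t9.png")
pickle.dump(dict(s=s,wrist=w,side=sd,top=tp),open("im9.pkl","wb"))
E
```

```text
time_s: 10.03
position: [0.5521, 0.0545, 0.1093]
orientation: [-0.331, 3.122, -0.003]
wrist_force: [3.6, -9.1, -3.1]
finger_gap: 0.0235
[0.55209968 0.05447031 0.10928645] [ 3.64868477 -9.11997076 -3.09044243] [ 3.85060663 -8.74689033 -2.98343899] [-2.1390736  -1.01630157  0.05209137]
tcp jig [0.02566423 0.02427851] F jig [-7.43520619 -6.41907127] [-7.0167124  -6.48852904]
```

View pics/w9.png

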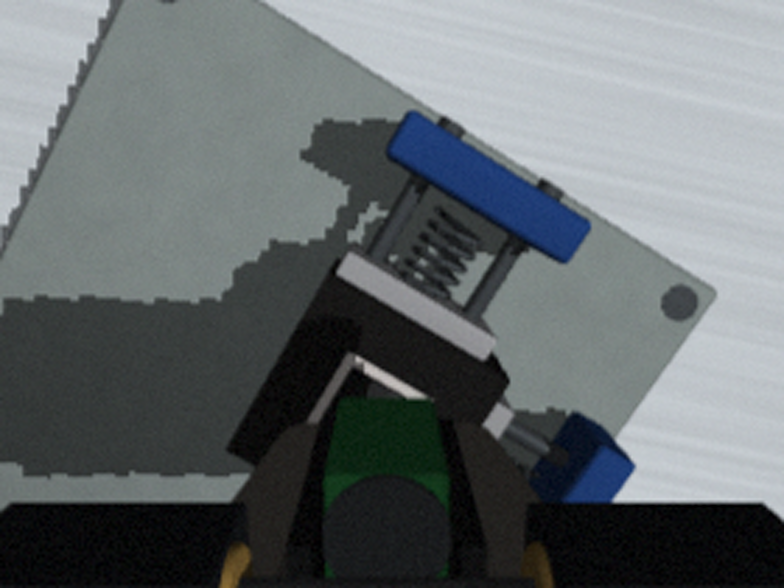

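View pics/s9.png

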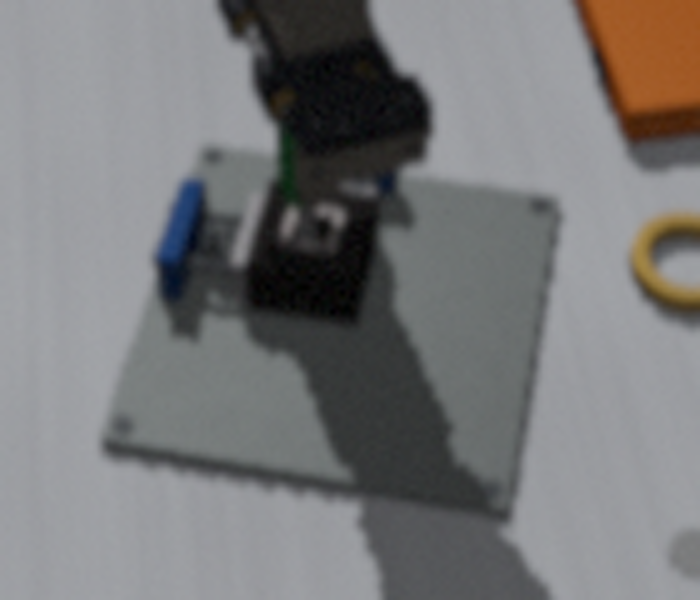

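View pics/t9.png

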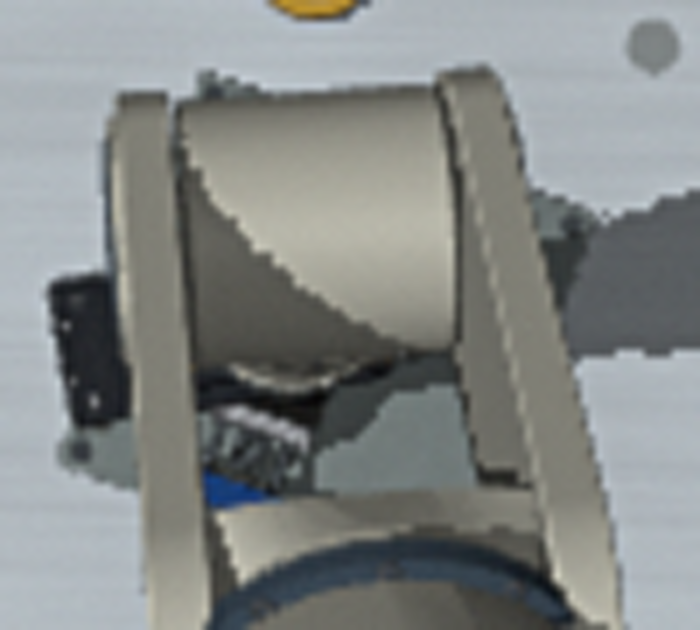

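Run:
```python
from h import *
d=pickle.load(open("im9.pkl","rb"));c=cam(d["wrist"],d["s"])
s1,w1,_=pickle.load(open("im1.pkl","rb"));c1=cam(w1,s1)
a=np.radians(71);M=np.array([[np.cos(a),np.sin(a)],[-np.sin(a),np.cos(a)]])
J=lambda p:(1000*(M@(p[:2]-[.5667,.0223]))).round(1)
f=lambda a,b:(120+a/2.8,60+b/2.8)
g=lambda a,b:(325+a/4.2,20+b/4.2)
for n,p in[("gB back-l",(348,252)),("gB back-r",(495,343)),("gB front l",(337,272)),("gB front r",(484,360)),("gA front",(483,425)),("gA back",(498,402)),("gA b2",(515,413))]:print(n,J(plane(c,f(*p),.046)))
for n,p in[("bp l",(410,112)),("bp r",(590,222)),("bp l in",(388,152)),("bp r in",(568,262)),("bpA corner",(583,413)),("bpA",(634,464))]:print(n,J(plane(c,f(*p),.056)))
print("corner dot",J(plane(c,f(680,303),.01)),"plate corner",J(plane(c,f(716,290),.01)))
print("blk corner",J(plane(c,f(509,378),.05)),"blk left",J(plane(c,f(229,450),.05)),J(plane(c,f(330,275),.05)))
print("-- start")
for n,p in[("gB back",(442,207)),("gB back",(596,210)),("gB front",(442,232)),("gB front",(594,236)),("gA back",(625,250)),("gA back",(590,410)),("gA front",(602,248)),("gA front",(569,405))]:print(n,J(plane(c1,g(*p),.046)))
for n,p in[("bp",(459,45)),("bp",(642,55)),("bp in",(453,90)),("bp in",(637,97)),("bpA in",(732,240)),("bpA in",(687,428)),("bpA o",(767,243))]:print(n,J(plane(c1,g(*p),.056)))
print("dot",J(plane(c1,g(701,104),.01)))
```

```text
gB back-l [-7.2 58.1]
gB back-r [41.9 57.4]
gB front l [-7.  51.7]
gB front r [42.  51.6]
gA front [52.4 34.9]
gA back [52.3 43.1]
gA b2 [58.4 42.9]
bp l [-11.7  97.8]
bp r [43.  98.7]
bp l in [-11.4  86.5]
bp r in [44.  87.1]
bpA corner [71.4 54.5]
bpA [92.4 49.5]
corner dot [95.6 96.2] plate corner [103.2 105.8]
blk corner [49.9 51.4] blk left [-7.9 -8.9] [-8.3 50.5]
-- start
gB back [-7.4 52.2]
gB back [41.6 53.4]
gB front [-6.  44.9]
gB front [42.7 45.7]
gA back [53.6 42. ]
gA back [53.6 -7.6]
gA front [46.1 42.3]
gA front [46.3 -6.3]
bp [-17.1  95.1]
bp [38.3 94.7]
bp in [-16.4  82.9]
bp in [39.5 83.3]
bpA in [78.6 44.5]
bpA in [ 78.7 -12.3]
bpA o [89.7 44. ]
dot [95.5 95.5]
```

```bash
python3 -m jog '[{"offset":[0,0,0],"twist":[0,0,0],"grip":-1},{"offset":[0,0,0],"twist":[0,0,0],"grip":-1},{"offset":[0,0,0],"twist":[0,0,0],"grip":-1},{"offset":[0,0,0],"twist":[0,0,0],"grip":-1},{"offset":[0,0,0],"twist":[0,0,0],"grip":-1},{"offset":[0,0,0],"twist":[0,0,0],"grip":-1},{"offset":[0,0,0],"twist":[0,0,0],"grip":-1},{"offset":[0,0,0],"twist":[0,0,0],"grip":-1},{"offset":[0,0,0],"twist":[0,0,0],"grip":-1},{"offset":[0,0,0],"twist":[0,0,0],"grip":-1},{"offset":[0,0,0],"twist":[0,0,0],"grip":-1},{"offset":[0,0,0],"twist":[0,0,0],"grip":-1}]'
python3 - <<'E'
from h import *
s=get_state();w=get_image("wrist");w0=pickle.load(open("im9.pkl","rb"))["wrist"]
print(s["position"],s["wrist_force"],s["finger_gap"])
print(np.abs(w["frame"].astype(int)-w0["frame"]).mean(), cv2.phaseCorrelate(cv2.cvtColor(w0["frame"],7)[60:220].astype("f"),cv2.cvtColor(w["frame"],7)[60:220].astype("f")))
crop(w,(120,60,400,270),2.8,"pics/w10.png")
E
```

```text
time_s: 11.18
position: [0.5521, 0.0545, 0.1093]
orientation: [-0.331, 3.122, -0.003]
wrist_force: [4.2, -8.6, -2.7]
finger_gap: 0.0237
[0.55211852 0.05446295 0.10931097] [ 4.24979856 -8.55668755 -2.69786485] 0.023694329385024564
2.421476576063368 ((0.016729913895630943, 0.013952922967419568), 0.9772290368564427)
```

View pics/w10.png

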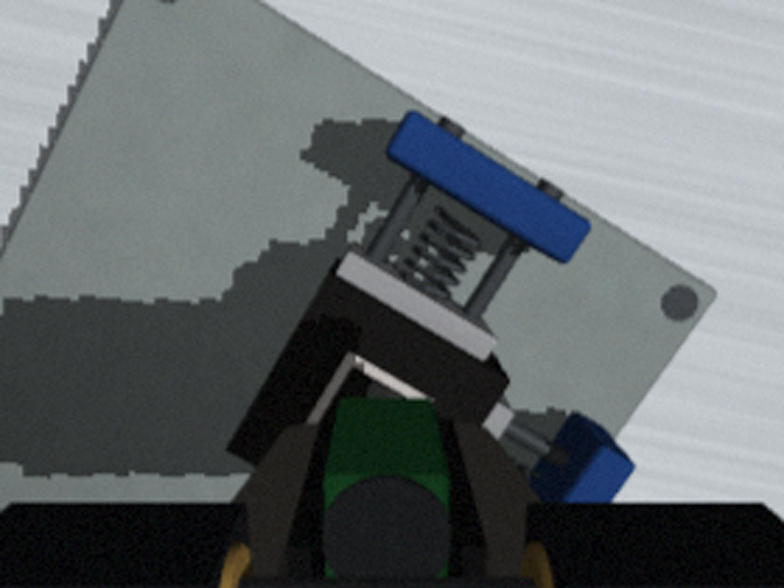

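```bash
python3 -c "from station import job_done;print(job_done())"
```

```text
the job is handed in; nothing more can be done
None
```

I handed the job in at about 11.2 s. The pin is still gripped in the block's socket, pressing the block against both gates. `job_done` gives no verdict, so what follows rests on my own checks.

**What I did:** I gripped the pin by its handle at 60 N and dipped its tip about 29 mm below the cup's rim. I then put the tip about 23 mm down into the socket and slid the block diagonally into the jig's corner.

**Last checks:**
- **Gates:** measured in the wrist camera, both were pushed in about 6 mm (A about 6.1 mm, B about 5.7 to 6.3 mm).
- **Block:** it lies square to the jig within about 0.4°, flush against both gates, with its centre near jig (21, 21) mm.
- **Push:** the wrist force was about 7 N along the jig's x and 6.5 N along its y. That agrees with the 6.3 N spring force at half travel plus some sliding friction.
- **At rest:** over a further second of holding, the picture shifted by less than 0.02 pixel and the hand's position stayed the same within 0.1 mm.

**Disagreement and limits:**
- The side camera placed things about 3 to 6 mm off from the wrist camera. I relied on the wrist view, where the known sizes came out right within 1 to 3 mm.
- I did not measure the block's tilt on its own. Its top edges fitted the expected height.
- The bystanders and the cup were not re-measured at the end. The wrist forces up to the push stayed around 2 N or less, and nothing looked moved in the pictures.

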